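# Push a bearing sleeve up its loading ramp into the seat

### The arm

A 6-joint arm with a two-finger parallel gripper is mounted at the origin on a cart in front of the work surface, level with it; the furniture and walls round the work are solid. World frame = base frame: x ahead of the robot, y to its left, z up, the work surface at z = 0. Lengths are in m, angles in rad, forces in N, time in s.
With the tool pointing down it reaches from about 0.275 to 0.825 m from the base axis. Payload 4.9 kg.
Tool frame: the origin (TCP) lies midway between the tips of the shut fingers; the grasp point (between the pads) lies 19 mm behind it (grip_point_offset is the distance from the TCP to the grasp point, in m); z points along the fingers, x is the direction in which the jaws open and shut, and the axes are right-handed (so a half turn about z gives the same grasp; the last joint's range is limited). The gripper opens to 85 mm and grips with 20 to 120 N. Pads are 22 mm wide; open, the fingers measure 114 mm over their backs; the gripper's body (76 mm by 85 mm) begins 54 mm behind the grasp point. The pads swing forward as they close: fully open they stand 13 mm farther back than shut.
Start: joints at [1.201, 0.326, -0.193, 1.052, 0, 1.437], TCP at [0.128, 0.535, 0.231] pointing down, gripper open.
Joint ranges: [-2.65, 2.65], [-0.97, 1.79], [-1.3, 1.35], [-1.93, 2.1], [-1.47, 1.37], [-3.14, 3.14]. Speed limits (rad/s): [2.57, 2.57, 3.14, 3.14, 3.14, 3.14].

### API

Orientations are given as a rotation vector (axis times angle).
In Python, from cell import * gives the robot as it stands. Calls block until the motion is done:
- movep(position, orientation): joint-space move of the TCP to a pose.
- move_l(position, velocity=0.15, rot=None, until_force=None): straight line of the TCP; rot=None keeps the orientation; velocity is the mean speed in m/s. With until_force (N) it stops when the force on the tool has changed by that much, and returns True; else False.
- set_joints(angles): joint-space move.
- let_go() and grab(newtons=None): open the fingers fully, or close them until they stop; newtons is the grip in N (None keeps the last).
- sleep(seconds).
- ik(position, orientation): joint angles nearest the present ones, or None.
- get_state(): the state.
- grab_frame(name): name is "scene" or "top" or "wrist"; returns a dict with "img" (400x640x3 uint8, red, green, blue), "fx", "fy", "cx", "cy" (pixels), "cam_to_world" (4x4, takes a point from camera to world coordinates); the wrist camera has in their place "T_tool_cam" (4x4, takes a point from camera to tool coordinates, whose origin is the TCP and whose axes are the tool frame's). Camera axes: x right, y down, z forward; pixel columns grow to the right and rows downward; lengths in m; the calibration is good to about 2 mm. A picture is of the moment at which its call begins: read the wrist's pose just before it. There is no depth.
A pose or a line that the arm cannot do raises MotionError and nothing moves.
- sign_off(): hands the job in, once; it reports no verdict.
Trained networks look in the newest picture that a camera, given by its name, has taken for a name from the list of things; names that differ only in an ending like _2 or _b are one class to them, and where a whole thing is asked for, a point or a joint stands for the part that bears it (a point fixed in the world has none). Each returns a list of dicts, best first, with "score" (0 to 1); they miss things now and then, are a little off and sometimes report something else, mostly with a low value. They report only what shows in the picture. A call takes as long as a camera call. They do not tell look-alikes from the thing itself.
- spot_in(camera, name): "centre" ([column, row] in pixels, amid what is visible of it).
- silhouettes(camera, name): "mask" (400x640 bool, what is visible of it) and "centre" ([column, row] in pixels, amid what is visible of it).
- tip_of(camera, name): "centre" ([column, row] in pixels: a listed point, or the origin of a listed thing).
The state is a dict: "clock": time; "q": joint angles; "joint_velocities": joint speeds; "tau": joint torques, N m; "position": TCP position; "eef_rot": TCP orientation; "contact_force": force on the tool from outside, world axes, zero at the start; "wrist_torque": the same for the moment, N m; "finger_gap": opening from 0.0 (shut) to 1.0 (fully open).
Only numpy, scipy, OpenCV 4.12 (cv2) and the standard library are available. Lean on these libraries where they do the work, as an engineer would, in place of code of your own. Each camera call takes 0.05 s, during which the arm holds its last target. There are 200 camera calls.

### The job

Push the brass bearing sleeve up the ramp with your fingertips, steadily and without picking it up, until it has gone over the crest and lies in the seat against the stop, then let go of it and leave it there. Keep your fingers behind it all the way: if it gets away it rolls back and drops off the low end of the ramp onto the bench, which must not happen. Leave the jar, the small red bottle and the loupe beside the ramp where they stand.

Things in the scene. Friction and masses are not known exactly. Their poses are not given: they have to be found in the camera images.
- ramp: Fixed sleeve ramp, 280x112 mm base plate: white track 74 mm wide between blue rails whose tops stand 10 mm above the straight slope (see point ramp_slope); blue stop plate at the high end, 92 mm wide, top 78 mm above the bench. Origin on the bench under its middle, z up, x level and pointing uphill to the stop, y across. Track's low end: x = -130 mm, 16 mm above the bench.
- ramp_seat (a point): Centre of the sleeve when it is home in the seat: ramp frame x = +92 mm, y = 0, 56 mm above the bench. Past the crest the track falls at 8 degrees to the stop face (black pad) at ramp x = +117 mm, so a sleeve pushed over the crest stays against the stop by itself. Axes as the ramp's.
- ramp_slope (a point): Point on the track's middle line in the shallow starting cradle: ramp frame x = -100 mm, 14 mm above the bench. Its x axis runs up the slope in the track's surface, y across, z square to it. From here the track rises straight at 6.5 degrees to the crest at ramp x = +70 mm, 33 mm above the bench.
- sleeve: Brass bearing sleeve, smooth tube of 50 mm outer diameter, 70 mm long, about 0.35 kg, lying across the track between the rails (2 mm play at each end); oiled, rolls and slides easily. Origin at its centre, y along its axis; x and z turn as it rolls. Starts at rest in the cradle at the low end; on the slope it rolls back unless held.
- nut_jar: Small white jar with a ribbed cap, 44 mm in diameter, 61 mm high, standing loose beside the ramp. Origin at the centre of its underside.
- threadlock_bottle: Small red bottle with a blue pointed cap, 29 mm in diameter, 96 mm high, standing loose beside the ramp. Origin at the centre of its underside.
- loupe: Black loupe, a short waisted tube 37 mm in diameter, 38 mm high, standing loose beside the ramp. Origin at the centre of its underside.
Not all that is in view belongs to the job. There is more than one size of the sleeve; the one meant has the size given above.

How it is judged:
On the way:
1. the sleeve is on the upper half of the slope with the fingers pushing it (x of sleeve in the frame of ramp between -0.015 and 0.06 m and contact force between the fingers and sleeve above 0.02 N).
At the end, for the whole second after the job is handed in: The sleeve lies at rest in the seat against the stop, its centre within 6 mm of the seated position and its axis square across the ramp within 0.1 rad (distance between sleeve and ramp_seat below 0.006 m and angle between the y axis of sleeve and the y axis of ramp, either way round below 0.1 rad and linear speed of sleeve below 0.02 m/s and angular speed of sleeve below 0.5 rad/s); the robot touches nothing.
It fails at once if the sleeve has come off the ramp onto the bench or base plate (height (world z) of sleeve below 0.0335 m).
It fails at once if the sleeve is lifted more than 8 mm off the track (z of sleeve in the frame of ramp_slope above 0.033 m).
It fails at once if the jar, the red bottle or the loupe is moved by more than 20 mm or tipped over (distance of any of nut_jar, threadlock_bottle, loupe from where it was at the start of the episode above 0.02 m or angle between any of nut_jar, threadlock_bottle, loupe's own z axis and vertical above 0.5 rad).
It also fails if it takes over 38 s, if anything falls off the work surface, if the arm or the gripper's body presses on something with over 40 N, if the wrist force passes 120 N, or if a joint passes its speed limit or range.

## Working session

There is one attempt and no reset: what is moved stays moved. The work goes in short steps, each a Python script; the robot and the scene stay as the last script left them, time stands still between calls to the robot, and variables do not carry over. Pictures are saved under pics/ and viewed, about 8 in all and at most 12, crops included, and the job is handed in when it is done.

```bash
mkdir -p pics; ls; python3 - <<'E'
from cell import *
import cv2
for n in ("scene","top"):
    f=grab_frame(n); cv2.imwrite(f"pics/{n}0.png",f["img"][:,:,::-1])
    print(n,f["fx"],f["fy"],f["cx"],f["cy"],f["cam_to_world"].tolist() if hasattr(f["cam_to_world"],'tolist') else f["cam_to_world"])
    for t in ("ramp","ramp_seat","ramp_slope","sleeve","nut_jar","threadlock_bottle","loupe"):
        print(t,[(d["centre"],round(d["score"],2)) for d in tip_of(n,t)][:4])
s=get_state();print(s["clock"],s["position"],s["eef_rot"])
E
```

```text
pics
scene 507.3590150625857 507.3590150625857 319.075161724498 195.5622271489766 [[0.6196863237307889, -0.6083456818078387, 0.49588747877595785, 0.1149679135732534], [-0.7848487434920374, -0.4794038840581021, 0.39266317090984776, -0.39617977131294324], [-0.0011445610470053724, -0.6325246614763428, -0.7745393744699156, 0.888819643956133], [0.0, 0.0, 0.0, 1.0]]
ramp [([306.2, 232.6], 0.65)]
ramp_seat [([337.5, 196.5], 0.58)]
ramp_slope [([264.5, 262.6], 0.69)]
sleeve [([266.3, 252.7], 0.6)]
nut_jar [([344.5, 277.0], 0.65)]
threadlock_bottle [([370.4, 248.4], 0.59)]
loupe [([262.4, 210.8], 0.67)]
top 478.1081464458907 478.1081464458907 320.929441958626 203.73733434602045 [[-0.022943785338231163, -0.9877382742496866, 0.154423716755569, 0.49978093252837597], [-0.9996451863263442, 0.020575759748849475, -0.01691566035738989, 0.032046109778675835], [0.013530859873715181, -0.1547570343894217, -0.9878598970188379, 0.9975827315119438], [0.0, 0.0, 0.0, 1.0]]
ramp [([321.7, 236.5], 0.88)]
ramp_seat [([323.3, 187.9], 0.63)]
ramp_slope [([319.8, 284.6], 0.57)]
sleeve [([319.0, 286.8], 0.95), ([250.9, 202.6], 0.66)]
nut_jar [([385.7, 256.5], 0.82), ([321.9, 187.1], 0.65)]
threadlock_bottle [([381.4, 210.3], 0.53), ([319.1, 288.4], 0.27)]
loupe [([262.5, 246.7], 0.54)]
0.8 [0.12849176 0.53481322 0.23132769] [-2.46728260e+00 -1.94472418e+00 -1.48202985e-04]
```

View pics/scene0.png

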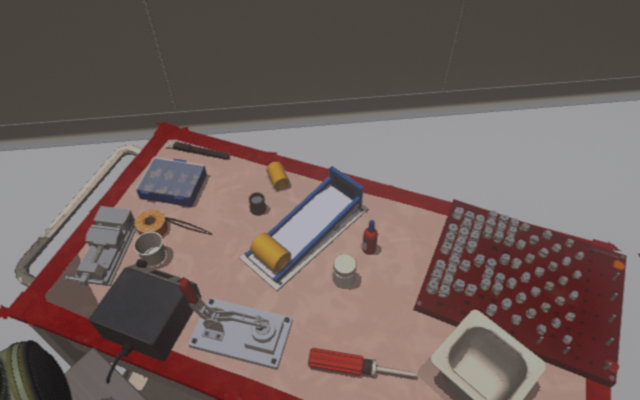

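View pics/top0.png

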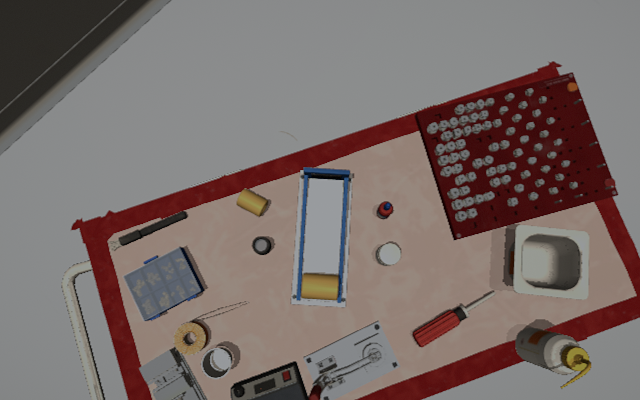

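```bash
cat > h.py <<'E'
import numpy as np
def ray(f,px,z,T=None):
    T=np.array(f["cam_to_world"] if T is None else T)
    d=T[:3,:3]@np.array([(px[0]-f["cx"])/f["fx"],(px[1]-f["cy"])/f["fy"],1])
    return T[:3,3]+d*(z-T[2,3])/d[2]
E
python3 - <<'E'
from cell import *
from h import *
Z=dict(ramp=0,ramp_seat=.056,ramp_slope=.014,sleeve=.039,nut_jar=0,threadlock_bottle=0,loupe=0)
for n in ("scene","top"):
    f=grab_frame(n)
    for t in Z:
        d=tip_of(n,t)
        if d: print(n,t,ray(f,d[0]["centre"],Z[t]).round(4))
E
```

```text
scene ramp [0.5841 0.0058 0.    ]
scene ramp_seat [ 0.6711 -0.0019  0.056 ]
scene ramp_slope [0.4767 0.0203 0.014 ]
scene sleeve [0.4761 0.015  0.039 ]
scene nut_jar [ 0.5484 -0.1168  0.    ]
scene loupe [0.5721 0.1254 0.    ]
top ramp [0.5866 0.0122 0.    ]
top ramp_seat [0.6804 0.0094 0.056 ]
top ramp_slope [0.482 0.021 0.014]
top sleeve [0.4876 0.0238 0.039 ]
top nut_jar [ 0.5381 -0.1189  0.    ]
top threadlock_bottle [ 0.6303 -0.1124  0.    ]
top loupe [ 0.5724  0.1458 -0.    ]
```

The pictures show the ramp running nearly along +x. The large sleeve is at its low end (top 319,287; scene 267,252), and a smaller decoy sleeve lies off to the left (top 251,202). The jar and red bottle are on the right and the loupe is on the left. Next I'll close the fingers, move above the ramp and look with the wrist camera.

```bash
python3 - <<'E'
from cell import *
from h import *
import cv2
from scipy.spatial.transform import Rotation as R
yaw=np.radians(-4.5); a=(yaw+np.pi/2)/2
grab(20)
movep([0.48,0.017,0.27],[np.pi*np.cos(a),np.pi*np.sin(a),0])
s=get_state(); f=grab_frame("wrist")
cv2.imwrite("pics/w1.png",f["img"][:,:,::-1])
T=np.eye(4);T[:3,:3]=R.from_rotvec(s["eef_rot"]).as_matrix();T[:3,3]=s["position"]
print(s["clock"],s["position"],s["finger_gap"],np.round(f["T_tool_cam"],3).tolist())
Tc=T@np.array(f["T_tool_cam"]); np.save("Tc.npy",Tc)
Z=dict(ramp=0,ramp_seat=.056,ramp_slope=.014,sleeve=.039,nut_jar=0,threadlock_bottle=0,loupe=0)
for t in Z:
    for d in tip_of("wrist",t)[:2]: print(t,d["centre"],round(d["score"],2),ray(f,d["centre"],Z[t],Tc).round(4))
for d in silhouettes("wrist","sleeve")[:2]:
    m=d["mask"].astype(np.uint8); print(cv2.minAreaRect(cv2.findNonZero(m)),d["score"])
print(f["fx"],f["cx"],f["cy"])
E
```

```text
4.6083 [0.47998784 0.01764499 0.26997147] -0.00036119188325443624 [[1.0, 0.0, 0.001, -0.001], [-0.0, 0.965, 0.262, -0.067], [-0.001, -0.262, 0.965, -0.143], [0.0, 0.0, 0.0, 1.0]]
ramp [328.0, 241.5] 0.96 [0.5883 0.0135 0.    ]
ramp_seat [327.4, 320.7] 0.69 [0.6783 0.0054 0.056 ]
sleeve [329.3, 177.4] 0.84 [0.4873 0.0223 0.039 ]
sleeve [433.6, 282.2] 0.59 [0.6419 0.1523 0.039 ]
nut_jar [232.9, 221.0] 0.8 [ 0.5469 -0.1179  0.    ]
threadlock_bottle [240.2, 276.6] 0.46 [ 0.6341 -0.1206  0.    ]
loupe [413.5, 224.7] 0.8 [0.5721 0.1361 0.    ]
((436.8592529296875, 281.37359619140625), (49.64140701293945, 16.18828010559082), 23.498565673828125) 0.73
((329.5, 176.0), (42.0, 61.0), 90.0) 0.58
309.46943349070517 325.02585608990245 199.37093486120116
```

View pics/w1.png

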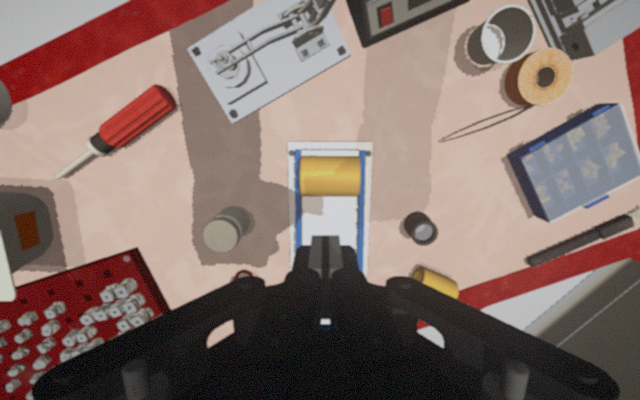

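The low edge of the base plate is level at row 143 and the rails are vertical. The ramp's yaw is about -5°, its origin (0.588, 0.0135), and the sleeve sits 101 mm downhill of it, as specified. Next I'll come down behind the sleeve and push it partway.

```bash
cat >> h.py <<'E'
import cv2
YAW=np.radians(-5.0); O=np.array([0.5880,0.0135])
U=np.array([np.cos(YAW),np.sin(YAW)])
a=(YAW+np.pi/2)/2; ROT=[np.pi*np.cos(a),np.pi*np.sin(a),0]
def P(x,z): return [*(O+U*x),z]
def cz(x): return .014+.1139*(x+.1)+.0252   # sleeve centre height on slope
def tcp(xs,drop=.011): return P(xs-.036,cz(xs)-drop)   # TCP when sleeve is at ramp x=xs
def rampx(p): d=np.array(p[:2])-O; return (d@U, d@np.array([-U[1],U[0]]))
E
python3 - <<'E'
from cell import *
from h import *
movep([*P(-.175,.12)],ROT)
move_l(P(-.168,cz(-.1)-.011),0.1)
def rep(l):
    s=get_state(); print(l,round(s["clock"],2),np.round(rampx(s["position"]),4),s["position"][2].round(4),np.round(s["contact_force"],2))
rep("down")
print(move_l(tcp(-.1),0.04)); rep("touch")
print(move_l(tcp(-.05),0.03)); rep("push")
for n in ("top","wrist"):
    f=grab_frame(n); cv2.imwrite(f"pics/{n}2.png",f["img"][:,:,::-1])
    print(n,[(d["centre"],round(d["score"],2),np.round(rampx(ray(f,d["centre"],cz(-.05))),4) if n=="top" else 0) for d in tip_of(n,"sleeve")])
rep("hold")
im=[cv2.imread(f"pics/{n}2.png") for n in("top","wrist")]
cv2.imwrite("pics/c2.png",np.vstack([cv2.resize(im[0][150:320,220:420],None,fx=2,fy=2),im[1][80:330,120:520]]))
E
```

```text
down 6.83 [-0.1674  0.    ] 0.0287 [ 0.27 -0.43 -0.15]
False
touch 7.78 [-0.1363  0.    ] 0.0281 [-0.42 -0.25  0.07]
False
push 9.6 [-0.086  0.   ] 0.0339 [-0.37  0.35  0.12]
top [([252.1, 202.8], 0.75, array([0.053, 0.146]))]
wrist [([326.3, 330.6], 0.66, 0)]
hold 9.8 [-0.086 -0.   ] 0.0339 [-0.53  0.97  0.07]
```

View pics/c2.png

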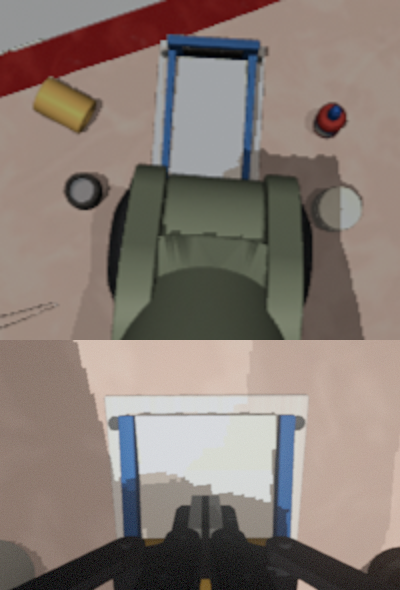

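Top view: the arm is over the ramp, and the jar and bottle are clear of it. Wrist view: the fingers are centred between the rails (pixel ~205,500 in the lower crop), with slivers of brass just ahead of them. I'll keep pushing and use the scene camera to check.

```bash
python3 - <<'E'
from cell import *
from h import *
move_l(tcp(.035),0.03)
s=get_state(); print(s["clock"],rampx(s["position"]),s["position"][2],s["contact_force"])
f=grab_frame("scene"); print([(d["centre"],round(d["score"],2),rampx(ray(f,d["centre"],cz(.035)))) for d in tip_of("scene","sleeve")])
print([(d["centre"],round(d["score"],2)) for d in silhouettes("scene","sleeve")])
cv2.imwrite("pics/s3.png",cv2.resize(f["img"][130:320,200:420,::-1],None,fx=3,fy=3))
E
```

```text
12.8 (np.float64(-0.0010477621517379376), np.float64(1.1283986219548145e-06)) 0.04356888202840739 [-0.84702961 -0.18378141  0.70388554]
[([320.3, 208.9], 0.62, (np.float64(0.03538739893031058), np.float64(-0.0078719060645926))), ([280.2, 174.4], 0.57, (np.float64(0.04486696538184843), np.float64(0.12195544174346112)))]
[([278.5, 171.0], 0.57), ([326.6, 216.0], 0.48)]
```

View pics/s3.png

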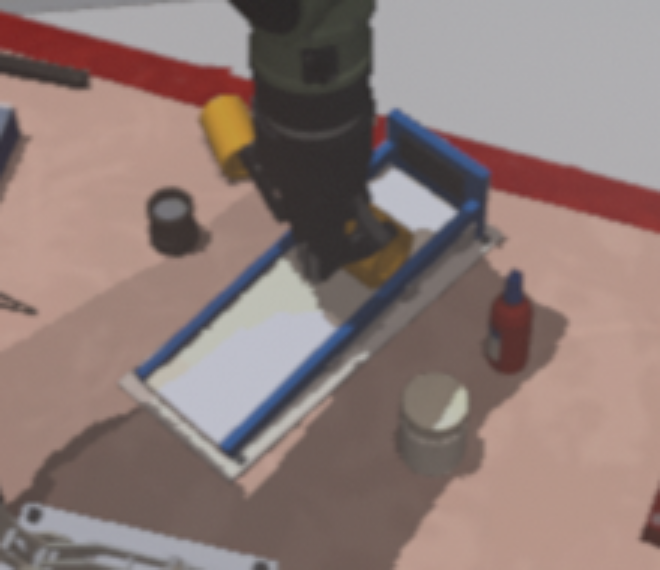

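The sleeve is being pushed ahead of the fingers (crop 385,250), square between the rails, at ramp x of about 0.035. The jar, bottle and loupe are untouched. Next I'll push it over the crest.

```bash
python3 - <<'E'
from cell import *
from h import *
def rep(l):
    s=get_state(); print(l,round(s["clock"],2),np.round(rampx(s["position"]),4),s["position"][2].round(4),np.round(s["contact_force"],2))
move_l(tcp(.066),0.025); rep("crest")
print(move_l(P(.080-.036,.047),0.02,until_force=8)); rep("over")
print(move_l(P(.091-.036,.046),0.015,until_force=4)); rep("seat")
f=grab_frame("scene"); print([(d["centre"],round(d["score"],2),rampx(ray(f,d["centre"],.056))) for d in tip_of("scene","sleeve")])
cv2.imwrite("pics/s4.png",cv2.resize(f["img"][130:320,200:420,::-1],None,fx=3,fy=3))
E
```

```text
crest 14.35 [0.03 0.  ] 0.0471 [-0.52 -0.4  -0.06]
False
over 15.2 [0.0438 0.    ] 0.0469 [-1.44 -0.4   0.12]
True
seat 15.94 [0.0533 0.    ] 0.0451 [-0.3   0.14 -0.72]
[([278.3, 172.2], 0.88, (np.float64(0.0456792657630513), np.float64(0.12869925751894815))), ([335.5, 191.6], 0.46, (np.float64(0.09078677002236402), np.float64(-0.0003123891739840231)))]
```

View pics/s4.png

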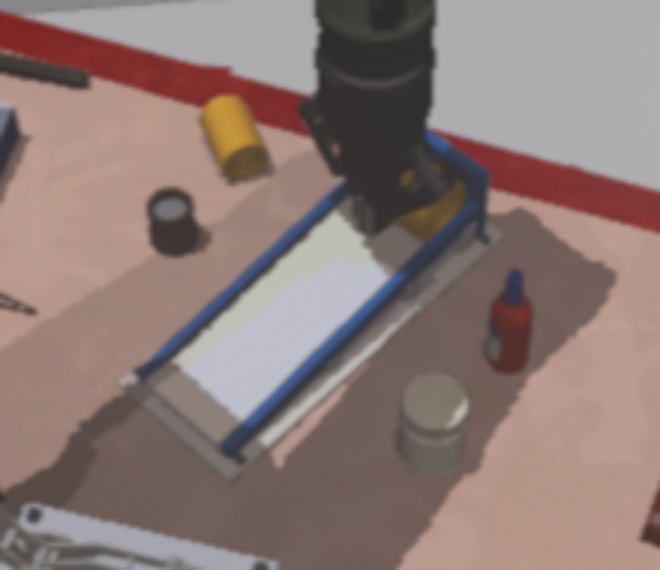

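The sleeve is now over the crest and against the stop (crop 440,205), and the force rose by 4 N there. I'll back off slowly, staying low behind it in case it follows, and check.

```bash
python3 - <<'E'
from cell import *
from h import *
move_l(P(.043,.0455),0.02); sleep(.5)
f=grab_frame("scene"); print([(d["centre"],round(d["score"],2),rampx(ray(f,d["centre"],.056))) for d in tip_of("scene","sleeve")])
a=f["img"][130:320,200:420,::-1]
move_l(P(.015,.06),0.04); move_l(P(-.03,.20),0.12)
sleep(.3)
s=get_state();T=np.eye(4)
from scipy.spatial.transform import Rotation as R
T[:3,:3]=R.from_rotvec(s["eef_rot"]).as_matrix();T[:3,3]=s["position"]
w=grab_frame("wrist");Tc=T@np.array(w["T_tool_cam"])
print("wrist",[(d["centre"],round(d["score"],2),rampx(ray(w,d["centre"],.056,Tc))) for d in tip_of("wrist","sleeve")])
f=grab_frame("scene"); print([(d["centre"],round(d["score"],2),rampx(ray(f,d["centre"],.056))) for d in tip_of("scene","sleeve")])
b=f["img"][130:320,200:420,::-1]
cv2.imwrite("pics/s5.png",cv2.resize(np.vstack([a,b])[:,60:],None,fx=1.55,fy=1.55)) if 0 else cv2.imwrite("pics/s5.png",cv2.resize(np.hstack([a[:,90:210],b[:,90:210]]),None,fx=3,fy=3))
t=grab_frame("top")
for n in("nut_jar","threadlock_bottle","loupe","sleeve"):
    print(n,[(d["centre"],round(d["score"],2)) for d in tip_of("top",n)][:2])
s=get_state();print(s["clock"],s["contact_force"])
E
```

```text
[([277.1, 174.7], 0.57, (np.float64(0.03877855601253056), np.float64(0.1253004579839042))), ([337.6, 194.3], 0.51, (np.float64(0.08831452805850806), np.float64(-0.00855840101646086)))]
wrist [([459.4, 255.4], 0.92, (np.float64(0.0387550290717291), np.float64(0.13545348111578484)))]
[([334.0, 192.3], 0.8, (np.float64(0.0871602026032961), np.float64(0.000715643358007851))), ([278.6, 174.8], 0.63, (np.float64(0.04082923895480832), np.float64(0.12269170636240234))), ([346.6, 277.1], 0.37, (np.float64(-0.04936688768585912), np.float64(-0.1550676277103461)))]
nut_jar []
threadlock_bottle []
loupe [([260.8, 248.0], 0.57)]
sleeve [([249.9, 202.9], 0.96)]
20.35 [0.41338746 0.43529435 1.20056043]
```

View pics/s5.png

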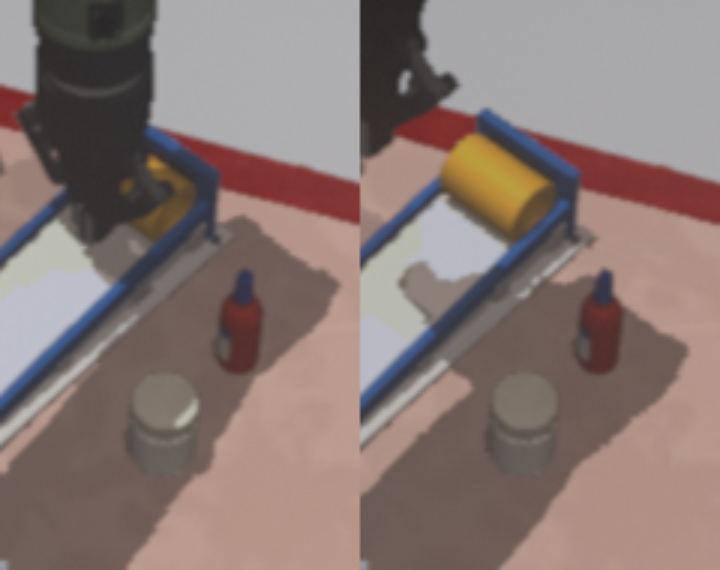

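```bash
python3 - <<'E'
from cell import *
sleep(.5); sign_off(); print(get_state()["clock"])
E
```

```text
the job is handed in; nothing more can be done
the job is handed in; nothing more can be done
```

I pushed the sleeve up the ramp with the closed fingertips, over the crest and against the stop. I then backed off, raised the arm clear and signed off at about 21 s of the 38 s allowed. `sign_off()` gives no verdict.

- **Push:** partway up, at ramp x of about 0.035, the scene picture showed the sleeve against the fingers, with about 0.8 N on the tool. The force rose by 4 N when the sleeve met the stop.
- **Seat:** the last scene picture shows it square across the track and against the stop, with the gripper clear of it. The scene camera put it at ramp x ≈ 0.087, y ≈ 0.001, against 0.092 for the seat. That camera also read low in x earlier: it put the seat itself 7 to 9 mm short of the other two cameras.
- **Failed checks:** the wrist and top cameras did not find the sleeve in the seat at the end. They reported only the smaller decoy sleeve, so the seat check rests on the scene camera alone.
- **Neighbours:** the jar and red bottle look unmoved in the scene pictures, though the top-camera network missed them. For the loupe, the top camera gave (260.8, 248.0) against (262.5, 246.7) at the start.

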